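Log a stone sample: pour it into the weighing dish and stamp its card

TASK

Pour all seven stones from the beaker into the steel weighing dish, with the lip held low so that they do not fall hard, and stand the empty beaker upright on the bench. Then log the sample: press the hand stamp squarely onto the record card, inside the printed square, firmly and steadily for about a second, lift it straight off without smearing, and stand it upright on the bench. Leave the jar, bottle and plate where they are.

Things in the scene. Friction and masses are not known exactly. Their poses are not given: they have to be found in the camera images.
- cup: White smooth plastic beaker, tapered: outer diameter 54 mm at the foot, 68 mm at the rim, 80 mm tall, wall 3 mm, floor 5 mm; about 120 g empty. Stands upright, its lower half full of the seven stones. Origin: centre of underside; z out of the mouth. Stones slide out once it is tipped 110 to 125 degrees. A gripper upright over it blocks the mouth: grip it leaning away from the pouring lip.
- cup_rim (a point): Centre of the beaker's mouth, 80 mm above its underside; inner radius there 31 mm, outer 34 mm.
- stone0: One of seven like tumbled dark grey iron-ore stones, chunky, about 15 x 14 x 13 mm, 12 g; starts loose in the beaker. Origin: centre of one flat side.
- stone1: One of seven like tumbled dark grey iron-ore stones, chunky, about 15 x 14 x 13 mm, 12 g; starts loose in the beaker. Origin: centre of one flat side.
- stone2: One of seven like tumbled dark grey iron-ore stones, chunky, about 15 x 14 x 13 mm, 12 g; starts loose in the beaker. Origin: centre of one flat side.
- stone3: One of seven like tumbled dark grey iron-ore stones, chunky, about 15 x 14 x 13 mm, 12 g; starts loose in the beaker. Origin: centre of one flat side.
- stone4: One of seven like tumbled dark grey iron-ore stones, chunky, about 15 x 14 x 13 mm, 12 g; starts loose in the beaker. Origin: centre of one flat side.
- stone5: One of seven like tumbled dark grey iron-ore stones, chunky, about 15 x 14 x 13 mm, 12 g; starts loose in the beaker. Origin: centre of one flat side.
- stone6: One of seven like tumbled dark grey iron-ore stones, chunky, about 15 x 14 x 13 mm, 12 g; starts loose in the beaker. Origin: centre of one flat side.
- dish: Round open stainless-steel weighing dish, fixed to the bench: outer diameter 120 mm at the foot, 132 mm at the rim, 45 mm tall, wall 4 mm, floor 5 mm thick. Empty at the start. Origin: centre of its underside. It and the card bed may stand in either order, left or right.
- bed: Pale wooden base, 110 x 110 x 10 mm, fixed to the bench, that carries the sprung record-card board. Origin: centre of its underside; z up.
- card: Sprung board with the white record card on it, 96 x 96 mm; its top lies 34 mm above the bench and it yields straight down on rubber when pressed, about 1 mm for every 7 N, stiffly. Origin: centre of the board's underside, 13 mm below its top. The mark takes between 8 and 25 N; more than 35 N crushes the card.
- card_square (a point): Centre of the black printed square on the card, on the card's top face; the square is 48.5 mm inside its lines, parallel to the card's edges. Two short lines are printed at one side of the card: these are not the place.
- stamp: Hand stamp standing upright on the bench: round flat steel foot 36 mm in diameter and 12 mm thick, thin 16 mm brass neck, wooden handle 27 mm in diameter from 30 mm to 80 mm above the foot's face. About 160 g, most of it in the foot. Origin: centre of the underside (the marking face); z up along the handle.
- stamp_face (a point): Centre of the stamp's round marking face (its underside).
- stamp_handle (a point): On the stamp's axis 55 mm above the face, the middle of the handle: the place to grip.
- jar: Bystander: closed glass jar with steel cap, 60 mm in diameter, 75 mm tall. Origin: centre of underside.
- flask: Bystander: white bottle with black cap, 56 mm in diameter, 120 mm tall. Origin: centre of underside.
- petri: Bystander: flat shallow white plate, 80 mm in diameter, 14 mm tall. Origin: centre of underside.

How it is judged:
On the way, in this order (a step that is already met when the one before it is completed fails the run):
1. all seven stones lie at rest in the dish (horizontal distance between each of stone0, stone1, stone2, stone3, stone4, stone5, stone6 and dish below 0.062 m and z of each of stone0, stone1, stone2, stone3, stone4, stone5, stone6 in the frame of dish below 0.045 m and linear speed of each of stone0, stone1, stone2, stone3, stone4, stone5, stone6 below 0.05 m/s), for 0.2 s.
2. after that, with the beaker back upright on the bench, the stamp is pressed upright on the card with 8 to 25 N, steady, its centre within 9 mm of the square's centre, for 0.4 s (angle between each of cup, stamp's own z axis and vertical below 0.1 rad and height (world z) of cup below 0.006 m and horizontal distance between cup and dish above 0.085 m and contact force between stamp and card between 8 and 25 N and horizontal distance between stamp_face and card_square below 0.009 m and linear speed of stamp below 0.02 m/s), for 0.4 s.
At the end, for the whole second after the job is handed in: All seven stones lie at rest in the dish (each within 62 mm of its axis, below its rim); the beaker stands upright (within 0.1 rad) on the bench outside the dish, at rest; the stamp stands upright (within 0.1 rad) on the bench, off the card and outside the dish, at rest (all of step 1 and angle between each of cup, stamp's own z axis and vertical below 0.1 rad and height (world z) of each of cup, stamp below 0.006 m and horizontal distance between cup and dish above 0.085 m and linear speed of each of cup, stamp below 0.02 m/s and horizontal distance between stamp and dish above 0.075 m and contact force between stamp and card below 0.1 N); the robot touches nothing.
It fails at once if a stone falls hard (faster than 1.6 m/s, a free fall of about 130 mm) (linear speed of any of stone0, stone1, stone2, stone3, stone4, stone5, stone6 above 1.6 m/s).
It fails at once if the stamp presses on the card (over 3 N) with its centre more than 10.5 mm from the square's centre: a mark outside the square or a smear (contact force between stamp and card above 3 N and horizontal distance between stamp_face and card_square above 0.0105 m).
It fails at once if the stamp is pressed into the card with more than 35 N (contact force between stamp and card above 35 N).
It fails at once if a bystander (jar, bottle or plate) is moved more than 25 mm (distance of any of jar, flask, petri from where it was at the start of the episode above 0.025 m).
It also fails if it takes over 69 s, if anything falls off the work surface, if the arm or the gripper's body presses on something with over 40 N, if the wrist force passes 120 N, or if a joint passes its speed limit or range.

ROBOT

A 6-joint arm with a two-finger parallel gripper is mounted at the origin on the work surface. World frame = base frame: x ahead of the robot, y to its left, z up, the work surface at z = 0. Lengths are in m, angles in rad, forces in N, time in s.
With the tool pointing down it reaches from about 0.3 to 0.775 m from the base axis. Payload 14.6 kg.
Tool frame: the origin (TCP) lies at the very end of the fingers, on their centre line; the grasp point (between the pads) lies 19 mm behind it; z points along the fingers, x is the direction in which the jaws open and shut, and the axes are right-handed (so a half turn about z gives the same grasp; the last joint's range is limited). The gripper opens to 94 mm and grips with 3 to 60 N. Pads are 16 mm wide; open, the fingers measure 119 mm over their backs; the gripper's body (75 mm by 177 mm) begins 78 mm behind the grasp point.
Start: joints at [-1.349, 0.3, 1.521, -0, 1.321, -0.067], TCP at [0.157, -0.527, 0.205] pointing down, gripper open.
Joint ranges: [-3.03, 3.03], [-0.79, 2.21], [0.23, 2.52], [-1.04, 4.18], [0, 3.07], [-2.55, 2.55]. Speed limits (rad/s): [2.22, 2.22, 2.57, 3.14, 3.14, 3.14].

INTERFACE

Orientations are given as [roll, pitch, yaw] about the fixed x, y, z axes, in that order (R = Rz(yaw) Ry(pitch) Rx(roll)).
In Python, from station import ctrl gives the robot as it stands.
- The arm moves only by the shell command python3 -m inch 'ROWS' [FORCE]. ROWS is JSON, one flat list of numbers, 7 for each row, row after row: the shift along the tool's x, y, z in cm, then the turn, a rotation vector about the tool's x, y, z in rad, then the opening, from 0 (shut) to 1 (fully open). In form: [tx, ty, tz, wx, wy, wz, claw, tx, ty, tz, wx, wy, wz, claw, ...]. A call has 1 to 20 rows; each row shifts and turns the commanded pose from where the row before left it, along the tool's axes as they then stand; what a row does not reach is not made up. A row lasts 1/8 s, in which the tool goes at most 62.5 mm and 10.7 degrees, less where a joint would pass 70% of its speed; a pose out of reach is approached as far as the arm can. A call is refused whole if a number of a shift passes 6.25 or a number of a turn 0.188, either way. A call with a gripper value outside its range is refused whole. The fingers move at their own pace and stop on an object; FORCE is the grip in N (left out, the last holds). Time passes only in rows, so rows that do not move let the fingers close. It gives the time, the measured TCP pose, the force and the opening at its end, in the units of the state.
- ctrl.get_obs(): the state, without advancing time (a new reading comes with each control period).
- ctrl.camera(name): name is "scene" or "top" or "wrist"; returns (picture, depth): 400x640x3 uint8, red, green, blue; 400x640 float32, m along the optical axis (not along the pixel's ray), 0 where there is no reading.
- ctrl.camera_params(name): a dict with "vertical_fov" (degrees; the focal length in pixels is half the picture's height over the tangent of half this angle, whatever the lens; pixels are square), "cx", "cy" (the principal point, pixels), "camera_from_world" (4x4, takes a point from world to camera coordinates); the wrist camera has in their place "mount" (4x4, takes a point from camera to tool coordinates, whose origin is the TCP and whose axes are the tool frame's). Camera axes: x right, y down, z forward; pixel columns grow to the right and rows downward; lengths in m; the calibration is good to about 2 mm. A picture is of the moment at which its call begins: read the wrist's pose just before it. camera_params takes no time and is no camera call.
- ctrl.hand_in(): hands the job in, once; it reports no verdict.
Trained networks look in the newest picture that a camera, given by its name, has taken for a name from the list of things; names that differ only in an ending like _2 or _b are one class to them, and where a whole thing is asked for, a point or a joint stands for the part that bears it (a point fixed in the world has none). Each returns a list of dicts, best first, with "score" (0 to 1); they miss things now and then, are a little off and sometimes report something else, mostly with a low value. They report only what shows in the picture. A call takes as long as a camera call.
- ctrl.spot_in(camera, label): "bbox" ([centre column, centre row, width, height] in pixels, round what is visible of it).
- ctrl.place_of(camera, label): "centre" ([column, row] in pixels: a listed point, or the origin of a listed thing).
The state is a dict: "time_s": time; "qpos": joint angles; "joint_vel": joint speeds; "tau": joint torques, N m; "ee_pos": TCP position; "eef_rot": TCP orientation; "force": force on the tool from outside, world axes, zero at the start; "moment": the same for the moment, N m; "grip_width": finger opening in m.
Only numpy, scipy, OpenCV 4.12 (cv2) and the standard library are available. Lean on these libraries where they do the work, as an engineer would, in place of code of your own. Each camera call takes 0.05 s, during which the arm holds its last target. There are 200 camera calls.

## Working session

There is one attempt and no reset: what is moved stays moved. The work goes in short steps, Python scripts to look and compute and a shell command to move; the robot and the scene stay as the last step left them, time stands still between calls to the robot, and variables do not carry over. Pictures are saved under pics/ and viewed, about 8 in all and at most 12, crops included, and the job is handed in when it is done.

```bash
mkdir -p pics; ls; cat > h.py <<'E'
import numpy as np, cv2
from station import ctrl
from scipy.spatial.transform import Rotation as R
def T_tool():
    o=ctrl.get_obs(); T=np.eye(4); T[:3,:3]=R.from_euler('xyz',o['eef_rot']).as_matrix(); T[:3,3]=o['ee_pos']; return T
def cam(name):
    p=ctrl.camera_params(name); T=T_tool()
    W=T@np.array(p['mount']) if 'mount' in p else np.linalg.inv(np.array(p['camera_from_world']))
    f=200/np.tan(np.radians(p['vertical_fov'])/2)
    return W,f,p['cx'],p['cy']
def ray(c,uv,z):  # world point on plane z
    W,f,cx,cy=c; d=W[:3,:3]@np.array([(uv[0]-cx)/f,(uv[1]-cy)/f,1]); o=W[:3,3]
    return o+d*(z-o[2])/d[2]
def cloud(c,D):
    W,f,cx,cy=c; v,u=np.mgrid[0:400,0:640]
    P=np.stack([(u-cx)/f*D,(v-cy)/f*D,D],-1)
    return P@W[:3,:3].T+W[:3,3]
def save(n,im): cv2.imwrite('pics/'+n,im[...,::-1])
E
cat > a.py <<'E'
from h import *
print(ctrl.get_obs())
for n in ['top','scene']:
    c=cam(n); im,D=ctrl.camera(n); save(n+'1.png',im); np.save(n+'D.npy',D)
    print(n,c[0].round(3).tolist(),c[1:],(D>0).mean())
    P=cloud(c,D)
    for l,z in [('cup',0),('cup_rim',.08),('dish',0),('bed',0),('card_square',.034),('stamp',0),('stamp_handle',.055),('jar',0),('flask',0),('petri',0)]:
        for r in ctrl.place_of(n,l)[:2]:
            print(l,np.round(r['score'],2),np.round(r['centre']),ray(c,r['centre'],z)[:2].round(3))
E
python3 a.py
```

```text
pics
{'time_s': 0.0, 'qpos': array([-1.34861111e+00,  3.00461387e-01,  1.52161476e+00,  1.22742731e-06,
        1.32066687e+00, -6.65896248e-02]), 'joint_vel': array([ 0.0002686 , -0.00097415, -0.00156336, -0.00121478, -0.00239052,
       -0.00051917]), 'tau': array([-8.33389549e-04, -5.31804299e+01, -3.52742743e+01,  7.08388863e-02,
        2.43695697e-02, -7.44516274e-05]), 'ee_pos': array([ 0.15657164, -0.52696334,  0.20487741]), 'eef_rot': array([-3.14151492e+00,  1.14773448e-03, -1.28202174e+00]), 'force': array([ 0.47302342,  0.38570283, -0.20836661]), 'moment': array([ 0.00436476,  0.03377919, -0.04299672]), 'grip_width': 0.09405438348112387}
top [[0.028, -0.993, 0.116, 0.453], [-1.0, -0.028, 0.001, 0.06], [0.003, -0.116, -0.993, 0.933], [0.0, 0.0, 0.0, 1.0]] (np.float64(405.27897659907484), 313.00425590677787, 198.87620524112418) 0.99601171875
cup 0.95 [265. 245.] [0.453 0.167]
cup_rim 0.95 [260. 246.] [0.452 0.169]
dish 0.83 [456. 234.] [ 0.491 -0.27 ]
dish 0.52 [265. 238.] [0.469 0.167]
bed 0.67 [357. 235.] [ 0.482 -0.043]
card_square 0.6 [358. 233.] [ 0.486 -0.042]
card_sq
[... 208 characters left out ...]
k 0.68 [192. 140.] [0.694 0.35 ]
flask 0.23 [263. 246.] [0.45  0.172]
petri 0.69 [308. 138.] [0.707 0.076]
petri 0.69 [457. 232.] [ 0.495 -0.273]
scene [[-0.168, 0.794, -0.584, 1.192], [0.986, 0.125, -0.113, 0.186], [-0.017, -0.595, -0.804, 0.942], [0.0, 0.0, 0.0, 1.0]] (np.float64(397.4681930258945), 319.1014775947067, 198.78843590907783) 0.99625
cup 0.58 [361. 187.] [0.444 0.172]
cup_rim 0.97 [360. 171.] [0.451 0.163]
dish 0.57 [215. 186.] [ 0.509 -0.267]
bed 0.82 [289. 188.] [ 0.482 -0.042]
card_square 0.75 [286. 181.] [ 0.483 -0.048]
stamp 0.76 [257. 230.] [ 0.642 -0.099]
stamp_handle 0.78 [251. 219.] [ 0.641 -0.108]
jar 0.68 [433. 178.] [0.378 0.382]
flask 0.64 [420. 268.] [0.688 0.349]
```

View pics/top1.png

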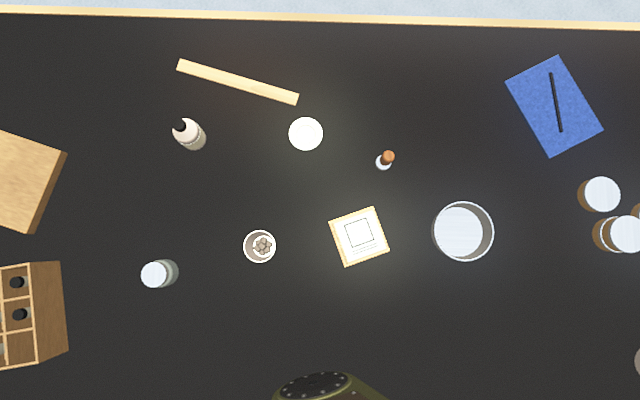

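```bash
cat > b.py <<'E'
from h import *
c=cam('top'); D=np.load('topD.npy'); P=cloud(c,D)
def q(n,x,y,r,z0,z1):
    m=(np.hypot(P[...,0]-x,P[...,1]-y)<r)&(P[...,2]>z0)&(P[...,2]<z1)
    p=P[m]
    (u,v),rr=cv2.minEnclosingCircle(p[:,:2].astype(np.float32)) if len(p)>3 else ((0,0),0)
    print(n,len(p),'mean',p.mean(0).round(4),'circ',np.round([u,v,rr],4),'zmax',p[:,2].max().round(4))
q('cup rim',.452,.168,.06,.07,.09)
q('dish rim',.495,-.268,.09,.036,.055)
q('card',.483,-.044,.09,.026,.042)
q('stamp top',.648,-.1,.05,.06,.095)
q('jar',.385,.383,.06,.06,.09)
q('flask',.69,.35,.06,.1,.14)
q('petri',.707,.076,.06,.008,.02)
print('bench',np.median(P[...,2]))
p=P[(np.hypot(P[...,0]-.483,P[...,1]+.044)<.09)&(abs(P[...,2]-.034)<.008)]
r=cv2.minAreaRect((p[:,:2]*1000).astype(np.float32)); print(r)
E
python3 b.py
```

```text
cup rim 188 mean [0.4517 0.1742 0.0793] circ [0.452 0.169 0.034] zmax 0.0842
dish rim 514 mean [ 0.4985 -0.2821  0.0436] circ [ 0.4984 -0.2724  0.0662] zmax 0.0494
card 1896 mean [ 0.4806 -0.0465  0.035 ] circ [ 0.4809 -0.0468  0.0671] zmax 0.0402
stamp top 134 mean [ 0.6511 -0.0988  0.0773] circ [ 0.6528 -0.1003  0.0132] zmax 0.0845
jar 553 mean [0.3875 0.3856 0.0749] circ [0.3871 0.3873 0.0268] zmax 0.0791
flask 153 mean [0.6959 0.3404 0.1183] circ [0.6976 0.3421 0.0135] zmax 0.1237
petri 584 mean [0.7162 0.0815 0.0123] circ [0.7155 0.0811 0.0396] zmax 0.0178
bench 0.0008748496141617323
((480.85308837890625, -46.74095916748047), (96.12791442871094, 96.48473358154297), 21.202985763549805)
```

Top view: beaker at (260,246), dish at (463,231), card at (359,236) turned about 20°, stamp at (385,160). Positions agree with depth and the given sizes. I'm moving above the beaker on an arc.

```bash
python3 -m inch '[-0.38,-4.8,0,0,0,-0.091,1,-0.38,-4.8,0,0,0,-0.091,1,-0.38,-4.8,0,0,0,-0.091,1,-0.38,-4.8,0,0,0,-0.091,1,-0.38,-4.8,0,0,0,-0.091,1,-0.38,-4.8,0,0,0,-0.091,1,-0.38,-4.8,0,0,0,-0.091,1,-0.38,-4.8,0,0,0,-0.091,1,-0.38,-4.8,0,0,0,-0.091,1,-0.38,-4.8,0,0,0,-0.091,1,-0.38,-4.8,0,0,0,-0.091,1,-0.38,-4.8,0,0,0,-0.091,1,-0.38,-4.8,0,0,0,-0.091,1,-0.38,-4.8,0,0,0,-0.091,1,-0.38,-4.8,0,0,0,-0.091,1,-0.38,-4.8,0,0,0,-0.091,1,-0.38,-4.8,0,0,0,-0.091,1,-0.38,-4.8,0,0,0,-0.091,1]' 40
cat > s.py <<'E'
from h import *
o=ctrl.get_obs(); print('t',o['time_s'].__round__(2),'q',o['qpos'].round(3),'p',o['ee_pos'].round(4),'F',o['force'].round(1),'g',round(o['grip_width'],4)); print(T_tool()[:3,:3].round(3).tolist())
E
python3 s.py
```

```text
time_s: 3.35
ee_pos: [0.4781, 0.1773, 0.2055]
eef_rot: [3.142, -0.0, 0.359]
force: [1.2, -0.1, -0.7]
grip_width: 0.0941
t 3.35 q [ 0.283  0.211  1.633 -0.     1.298 -0.076] p [0.4781 0.1773 0.2055] F [ 1.2 -0.1 -0.7] g 0.0941
[[0.936, 0.351, 0.0], [0.351, -0.936, 0.0], [0.0, 0.0, -1.0]]
```

```bash
python3 -m inch '[0,0,0,0.175,0,0,1,0,0,0,0.175,0,0,1,0,0,0,0,0,0,1]' ; python3 s.py
```

```text
time_s: 3.72
ee_pos: [0.479, 0.1745, 0.2048]
eef_rot: [-2.79, 0.001, 0.353]
force: [-0.1, 0.2, 0.1]
grip_width: 0.0939
t 3.73 q [ 0.098  0.246  1.631  0.346  1.371 -0.342] p [0.479  0.1745 0.2048] F [-0.1  0.2  0.1] g 0.0939
[[0.938, 0.324, -0.12], [0.346, -0.881, 0.322], [-0.001, -0.344, -0.939]]
```

```bash
cat >> h.py <<'E'
def Rl(l,yaw=0):  # lean l: tool z = (0,-sin l,-cos l) (gripper on +y side), jaw along x
    return R.from_euler('z',yaw)*R.from_euler('x',np.pi-l)
def plan(p,Rt,n,T=None,claw=1,k=None):  # n equal steps; prints tool-frame rows (merge equal ones)
    T=T_tool() if T is None else T; R0=R.from_matrix(T[:3,:3]); p0=T[:3,3]; w=(R0.inv()*Rt).as_rotvec()
    rows=[]
    for i in range(n):
        Ri=R0*R.from_rotvec(w*i/n); d=Ri.inv().apply((np.array(p)-p0)/n)*100
        rows.append([*d.round(2),*(w/n).round(4),claw])
    print(n,'rows:'); 
    if np.linalg.norm(w)<.01: print(n,'x',rows[0])
    else: print(','.join(','.join('%g'%x for x in r) for r in rows))
    T2=np.eye(4);T2[:3,:3]=Rt.as_matrix();T2[:3,3]=p; return T2
E
python3 - <<'E'
from h import *
Rt=Rl(.8); z=Rt.as_matrix()[:,2]; g=np.array([.452,.169,.050])
T=plan(g-z*.09+z*.019,Rt,10)
plan(g+z*.019,Rt,4,T)
E
```

```text
10 rows:
-0.09,-0.13,1.17,-0.1138,-0.0082,0.0364,1,-0.09,-0.25,1.15,-0.1138,-0.0082,0.0364,1,-0.09,-0.38,1.11,-0.1138,-0.0082,0.0364,1,-0.1,-0.5,1.06,-0.1138,-0.0082,0.0364,1,-0.11,-0.61,1,-0.1138,-0.0082,0.0364,1,-0.13,-0.72,0.92,-0.1138,-0.0082,0.0364,1,-0.15,-0.81,0.84,-0.1138,-0.0082,0.0364,1,-0.18,-0.9,0.74,-0.1138,-0.0082,0.0364,1,-0.2,-0.97,0.64,-0.1138,-0.0082,0.0364,1,-0.24,-1.03,0.53,-0.1138,-0.0082,0.0364,1
4 rows:
4 x [np.float64(0.0), np.float64(-0.0), np.float64(2.25), np.float64(0.0), np.float64(0.0), np.float64(0.0), 1]
```

```bash
python3 -m inch '[-0.09,-0.13,1.17,-0.1138,-0.0082,0.0364,1,-0.09,-0.25,1.15,-0.1138,-0.0082,0.0364,1,-0.09,-0.38,1.11,-0.1138,-0.0082,0.0364,1,-0.1,-0.5,1.06,-0.1138,-0.0082,0.0364,1,-0.11,-0.61,1,-0.1138,-0.0082,0.0364,1,-0.13,-0.72,0.92,-0.1138,-0.0082,0.0364,1,-0.15,-0.81,0.84,-0.1138,-0.0082,0.0364,1,-0.18,-0.9,0.74,-0.1138,-0.0082,0.0364,1,-0.2,-0.97,0.64,-0.1138,-0.0082,0.0364,1,-0.24,-1.03,0.53,-0.1138,-0.0082,0.0364,1,0,0,0,0,0,0,1,0,0,0,0,0,0,1]'; python3 s.py
python3 - <<'E'
from h import *
z=T_tool()[:3,2]; print(T_tool()[:3,:3].T@(np.array([.452,.169,.05])+.019*z-T_tool()[:3,3]))
c=cam('wrist'); im,D=ctrl.camera('wrist'); save('w1.png',im)
for l,zz in [('cup_rim',.08),('cup',0)]:
    for r in ctrl.place_of('wrist',l)[:2]: print(l,r['score'],np.round(r['centre']),ray(c,r['centre'],zz).round(4))
P=cloud(c,D); m=(abs(P[...,2]-.08)<.006)&(np.hypot(P[...,0]-.452,P[...,1]-.169)<.05)&(D>0)
p=P[m]; print(len(p)); 
if len(p)>5: print(cv2.minEnclosingCircle(p[:,:2].astype(np.float32)))
E
```

```text
time_s: 5.22
ee_pos: [0.4522, 0.2214, 0.1008]
eef_rot: [2.344, -0.003, 0.004]
force: [0.7, 0.3, 0.2]
grip_width: 0.0941
t 5.22 q [ 0.684  0.641  1.487 -0.592  1.582  0.852] p [0.4522 0.2214 0.1008] F [0.7 0.3 0.2] g 0.0941
[[1.0, 0.001, 0.005], [0.004, -0.698, -0.716], [0.003, 0.716, -0.698]]
[-0.00059111  0.00022757  0.09200901]
cup_rim 0.93 [321. 240.] [0.4531 0.1649 0.08  ]
cup 0.88 [318. 163.] [0.4505 0.1672 0.    ]
1450
((0.45200496912002563, 0.17205485701560974), 0.034589625895023346)
```

View pics/w1.png

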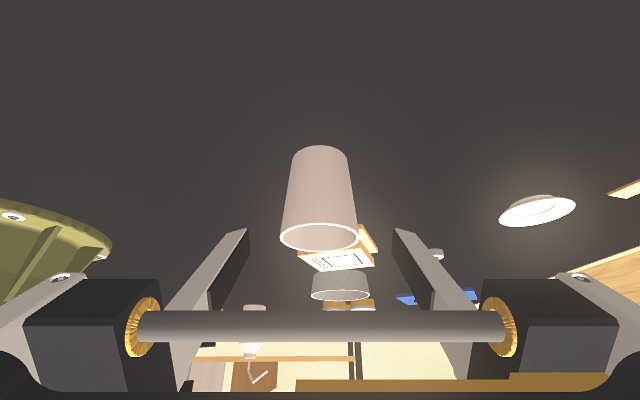

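The beaker is centred between the fingers: it sits at column 320, with the fingers at 247 and 395. Going in and gripping.

```bash
python3 -m inch '[0,0,2.3,0,0,0,1,0,0,2.3,0,0,0,1,0,0,2.3,0,0,0,1,0,0,2.3,0,0,0,1,0,0,0,0,0,0,1,0,0,0,0,0,0,0,0,0,0,0,0,0,0,0,0,0,0,0,0,0,0,0,0,0,0,0,0,0,0,0,0,0,0,0,0,0,0,0,0,0,0,0,0,0,0,0,0,0]' 40; python3 s.py
```

```text
time_s: 6.88
ee_pos: [0.4521, 0.1553, 0.0363]
eef_rot: [2.341, -0.002, 0.003]
force: [-1.9, 2.5, 5.4]
grip_width: 0.063
t 6.88 q [ 0.595  0.67   1.631 -0.649  1.403  0.894] p [0.4521 0.1553 0.0363] F [-1.9  2.5  5.4] g 0.063
[[1.0, 0.001, 0.003], [0.003, -0.697, -0.718], [0.002, 0.718, -0.697]]
```

```bash
python3 -m inch '[0,0.6,-0.58,0,0,0,0,0,1.2,-1.16,0,0,0,0,0,1.2,-1.16,0,0,0,0,0,1.2,-1.16,0,0,0,0,0,1.0,-0.97,0,0,0,0,0,0.55,-0.53,0,0,0,0,0,0,0,0,0,0,0,0,0,0,0,0,0,0]'; python3 s.py
python3 -m inch '[0.17,1.08,1.12,0,0,0,0,0.25,1.63,1.68,0,0,0,0,0.34,2.17,2.24,0,0,0,0,0.34,2.17,2.24,0,0,0,0,0.34,2.17,2.24,0,0,0,0,0.34,2.17,2.24,0,0,0,0,0.34,2.17,2.24,0,0,0,0,0.34,2.17,2.24,0,0,0,0,0.34,2.17,2.24,0,0,0,0,0.34,2.17,2.24,0,0,0,0,0.34,2.17,2.24,0,0,0,0,0.34,2.17,2.24,0,0,0,0,0.34,2.17,2.24,0,0,0,0,0.25,1.63,1.68,0,0,0,0,0.17,1.08,1.12,0,0,0,0,0,0,0,0,0,0,0,0,0,0,0,0,0,0]'; python3 s.py
python3 - <<'E'
from h import *
im,D=ctrl.camera('scene'); save('sc2.png',im[100:300,100:500].repeat(2,0).repeat(2,1))
for r in ctrl.place_of('scene','cup')[:1]: print(r)
E
```

```text
time_s: 7.88
ee_pos: [0.4517, 0.1549, 0.1155]
eef_rot: [2.341, -0.0, 0.003]
force: [0.0, -0.4, -1.9]
grip_width: 0.0633
t 7.88 q [ 0.595  0.541  1.614 -0.64   1.521  0.805] p [0.4517 0.1549 0.1155] F [ 0.  -0.4 -1.9] g 0.0633
[[1.0, 0.002, 0.002], [0.003, -0.696, -0.718], [0.0, 0.718, -0.696]]
time_s: 10.0
ee_pos: [0.4989, -0.2654, 0.1154]
eef_rot: [2.341, -0.001, 0.003]
force: [0.3, 1.3, -1.9]
grip_width: 0.0632
t 10.0 q [-0.215  0.417  1.809 -0.992  0.991  0.39 ] p [ 0.4989 -0.2654  0.1154] F [ 0.3  1.3 -1.9] g 0.0632
[[1.0, 0.002, 0.003], [0.003, -0.697, -0.717], [0.001, 0.717, -0.697]]
{'centre': [214.4, 166.0], 'score': 0.53}
```

View pics/sc2.png

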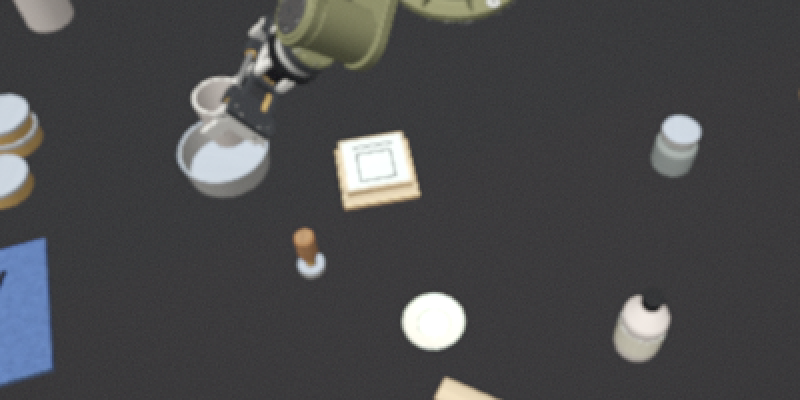

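Beaker held upright over the near edge of the dish, crop (215,98). I'll tip it to 90° and lower it.

```bash
python3 -m inch '[0,-0.15,-0.01,0.08,0,0,0,0,-0.297,-0.023,0.157,0,0,0,0,-0.297,-0.023,0.157,0,0,0,0,-0.297,-0.023,0.157,0,0,0,0,-0.297,-0.023,0.157,0,0,0,0,-0.297,-0.023,0.157,0,0,0,0,-0.297,-0.023,0.157,0,0,0,0,-0.297,-0.023,0.157,0,0,0,0,-0.297,-0.023,0.157,0,0,0,0,-0.297,-0.023,0.157,0,0,0,0,-0.15,-0.01,0.08,0,0,0,0,0,0,0,0,0,0,0,0.7,0.72,0,0,0,0,0,0.8,0.82,0,0,0,0,0,0.8,0.82,0,0,0,0,0,0,0,0,0,0,0,0,0,0,0,0,0,0]'; python3 s.py
python3 - <<'E'
from h import *
im,D=ctrl.camera('scene'); save('sc3.png',im[80:230,130:330].repeat(3,0).repeat(3,1))
z=T_tool()[:3,2]; print('G',T_tool()[:3,3]-.019*z)
E
```

```text
time_s: 12.22
ee_pos: [0.4991, -0.239, 0.0825]
eef_rot: [-2.369, -0.002, 0.003]
force: [-0.6, -0.4, -1.7]
grip_width: 0.0631
t 12.22 q [-0.764  0.745  1.342  0.528  1.638 -0.894] p [ 0.4991 -0.239   0.0825] F [-0.6 -0.4 -1.7] g 0.0631
[[1.0, 0.003, -0.001], [0.003, -0.716, 0.698], [0.002, -0.698, -0.716]]
G [ 0.49912754 -0.25235471  0.09619913]
```

View pics/sc3.png

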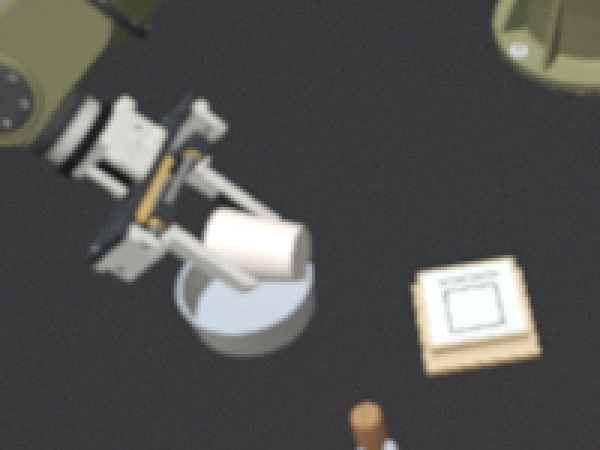

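The beaker lies on its side over the dish with the stones still in it. Tipping on to 118°.

```bash
python3 -m inch '[0,-0.15,0,0.08,0,0,0,0,-0.15,0,0.08,0,0,0,0,-0.15,0,0.08,0,0,0,0,-0.15,0,0.08,0,0,0,0,-0.15,0,0.08,0,0,0,0,-0.15,0,0.08,0,0,0,0,0,0,0,0,0,0,0,0,0,0,0,0,0,0,0,0,0,0,0,0,0,0,0,0,0,0,0,0,0,0,0,0,0,0]'; python3 s.py
python3 -m inch '[0,-0.15,0,0.08,0,0,0,0,-0.15,0,0.08,0,0,0,0,0,0,0,0,0,0,0,0,0,0,0,0,0,0,0,0,0,0,0,0,0,0,0,0,0,0,0,0,0,0,0,0,0,0]'; python3 s.py
python3 - <<'E'
from h import *
im,D=ctrl.camera('scene'); a=im[80:230,130:330].repeat(2,0).repeat(2,1); im,D=ctrl.camera('top'); b=im[160:310,380:580].repeat(2,0).repeat(2,1)
save('sc4.png',np.hstack([a,b])); 
E
```

```text
time_s: 13.65
ee_pos: [0.499, -0.234, 0.0899]
eef_rot: [-1.889, -0.002, 0.003]
force: [0.9, -0.2, -1.3]
grip_width: 0.0634
t 13.65 q [-0.829  0.976  1.188  0.776  1.989 -0.915] p [ 0.499  -0.234   0.0899] F [ 0.9 -0.2 -1.3] g 0.0634
[[1.0, 0.002, -0.002], [0.003, -0.313, 0.95], [0.002, -0.95, -0.313]]
time_s: 14.52
ee_pos: [0.499, -0.2332, 0.0927]
eef_rot: [-1.729, -0.001, 0.003]
force: [-0.5, 0.1, -1.1]
grip_width: 0.0634
t 14.53 q [-0.838  1.052  1.148  0.866  2.097 -0.899] p [ 0.499  -0.2332  0.0927] F [-0.5  0.1 -1.1] g 0.0634
[[1.0, 0.002, -0.003], [0.003, -0.158, 0.987], [0.001, -0.987, -0.158]]
```

View pics/sc4.png

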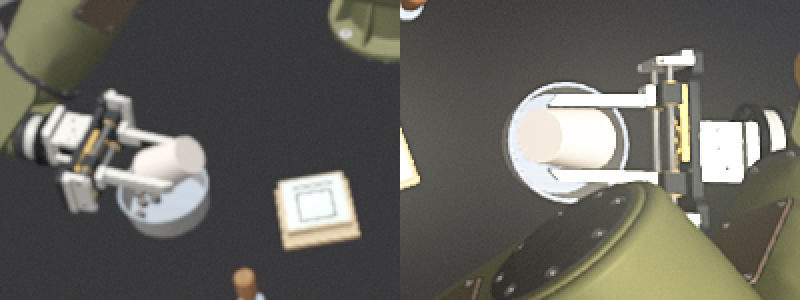

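Stones show in the dish at about (145,200) in the left crop, and the wrist force of -1.1 N matches an empty beaker. I'll tip a little more, then raise, turn back upright and look inside.

```bash
python3 -m inch '[0,-0.19,0,0.1,0,0,0,0,-0.19,0,0.1,0,0,0,0,0,0,0,0,0,0,0,0,0,0,0,0,0,0,0.19,0,-0.1,0,0,0,0,0.19,0,-0.1,0,0,0,0,0,0,0,0,0,0]'; python3 s.py
python3 - <<'E'
from h import *
T=T_tool(); l=np.pi-R.from_matrix(T[:3,:3]).as_euler('xyz')[0]; l=(l+np.pi)%(2*np.pi)-np.pi; print('lean',l)
G=T[:3,3]-.019*T[:3,2]; print(G)
# raise to .135 then rotate back to .8 about G
p=T[:3,3]+[0,0,.14-G[2]]; T2=plan(p,R.from_matrix(T[:3,:3]),4,T,0)
print('total turn',l-.8)
E
```

```text
time_s: 15.5
ee_pos: [0.4994, -0.2333, 0.0945]
eef_rot: [-1.733, -0.004, 0.003]
force: [0.3, 0.4, -1.2]
grip_width: 0.0632
t 15.5 q [-0.837  1.048  1.148  0.866  2.096 -0.899] p [ 0.4994 -0.2333  0.0945] F [ 0.3  0.4 -1.2] g 0.0632
[[1.0, 0.005, -0.002], [0.003, -0.161, 0.987], [0.004, -0.987, -0.161]]
lean -1.4086741813538612
[ 0.49948077 -0.25203475  0.09758121]
4 rows:
4 x [np.float64(0.0), np.float64(-1.05), np.float64(-0.17), np.float64(0.0), np.float64(0.0), np.float64(0.0), 0]
total turn -2.208674181353861
```

```bash
python3 -m inch '[0,-1.05,-0.17,0,0,0,0,0,-1.05,-0.17,0,0,0,0,0,-1.05,-0.17,0,0,0,0,0,-1.05,-0.17,0,0,0,0,0,0.279,-0.02,-0.147,0,0,0,0,0.279,-0.02,-0.147,0,0,0,0,0.279,-0.02,-0.147,0,0,0,0,0.279,-0.02,-0.147,0,0,0,0,0.279,-0.02,-0.147,0,0,0,0,0.279,-0.02,-0.147,0,0,0,0,0.279,-0.02,-0.147,0,0,0,0,0.279,-0.02,-0.147,0,0,0,0,0.279,-0.02,-0.147,0,0,0,0,0.279,-0.02,-0.147,0,0,0,0,0.279,-0.02,-0.147,0,0,0,0,0.279,-0.02,-0.147,0,0,0,0,0.279,-0.02,-0.147,0,0,0,0,0.279,-0.02,-0.147,0,0,0,0,0.279,-0.02,-0.147,0,0,0,0,0,0,0,0,0,0]'; python3 s.py
python3 - <<'E'
from h import *
T=T_tool(); z=T[:3,2];print('G',T[:3,3]-.019*z); Rt=R.from_matrix(T[:3,:3])
T2=plan(np.array([.452,.169,.14])+.019*z,Rt,14,T,0)
T3=plan(np.array([.452,.169,.053])+.019*z,Rt,5,T2,0)
E
```

```text
time_s: 18.0
ee_pos: [0.4986, -0.2639, 0.1236]
eef_rot: [2.351, 0.001, 0.004]
force: [-0.2, -0.4, -0.7]
grip_width: 0.0633
t 18.0 q [-0.216  0.4    1.804 -0.97   1.     0.361] p [ 0.4986 -0.2639  0.1236] F [-0.2 -0.4 -0.7] g 0.0633
[[1.0, 0.004, 0.002], [0.004, -0.703, -0.711], [-0.001, 0.711, -0.703]]
G [ 0.49857336 -0.2504331   0.13693396]
14 rows:
14 x [np.float64(-0.32), np.float64(-2.09), np.float64(-2.15), np.float64(0.0), np.float64(0.0), np.float64(0.0), 0]
5 rows:
5 x [np.float64(0.0), np.float64(-1.24), np.float64(1.22), np.float64(-0.0), np.float64(0.0), np.float64(0.0), 0]
```

```bash
python3 -m inch '[-0.32,-2.09,-2.15,0,0,0,0,-0.32,-2.09,-2.15,0,0,0,0,-0.32,-2.09,-2.15,0,0,0,0,-0.32,-2.09,-2.15,0,0,0,0,-0.32,-2.09,-2.15,0,0,0,0,-0.32,-2.09,-2.15,0,0,0,0,-0.32,-2.09,-2.15,0,0,0,0,-0.32,-2.09,-2.15,0,0,0,0,-0.32,-2.09,-2.15,0,0,0,0,-0.32,-2.09,-2.15,0,0,0,0,-0.32,-2.09,-2.15,0,0,0,0,-0.32,-2.09,-2.15,0,0,0,0,-0.32,-2.09,-2.15,0,0,0,0,-0.32,-2.09,-2.15,0,0,0,0,0,0,0,0,0,0,0]'; python3 s.py
python3 - <<'E'
from h import *
im,D=ctrl.camera('top')
a=cv2.resize(im[190:275,415:510],None,fx=4,fy=4,interpolation=cv2.INTER_CUBIC)
b=cv2.resize(im[190:275,210:305],None,fx=4,fy=4,interpolation=cv2.INTER_CUBIC); save('t5.png',np.hstack([a,b]))
c=cam('top');P=cloud(c,D); m=np.hypot(P[...,0]-.4984,P[...,1]+.2724)<.055
print('dish heights',np.percentile(P[m][:,2],[5,50,90,99]).round(4))
E
```

```text
time_s: 19.88
ee_pos: [0.453, 0.1559, 0.1277]
eef_rot: [2.355, 0.001, 0.004]
force: [-0.7, 0.1, -0.6]
grip_width: 0.0634
t 19.88 q [ 0.591  0.52   1.606 -0.63   1.533  0.783] p [0.453  0.1559 0.1277] F [-0.7  0.1 -0.6] g 0.0634
[[1.0, 0.003, 0.002], [0.004, -0.706, -0.708], [-0.001, 0.708, -0.706]]
dish heights [0.0032 0.0061 0.0181 0.0228]
```

View pics/t5.png

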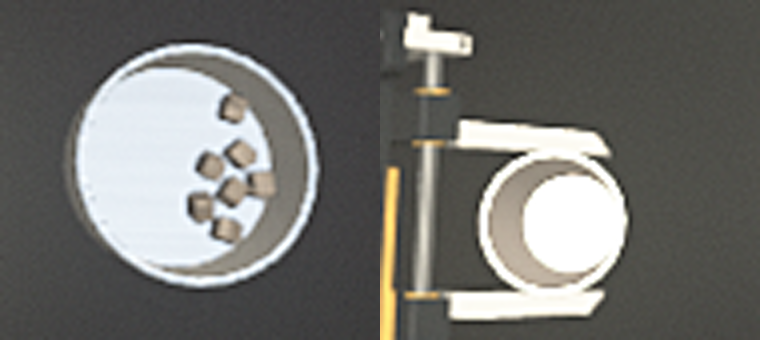

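Left crop: seven stones in the dish. Right crop: beaker empty. Lowering it to the bench and releasing.

```bash
python3 -m inch '[0,-1.2,1.2,0,0,0,0,0,-1.3,1.3,0,0,0,0,0,-1.3,1.3,0,0,0,0,0,-1.2,1.2,0,0,0,0,0,-0.8,0.8,0,0,0,0,0,-0.4,0.4,0,0,0,0,0,-0.15,0.15,0,0,0,0,0,0,0,0,0,0,0,0,0,0,0,0,0,0]'; python3 s.py
```

```text
time_s: 21.05
ee_pos: [0.4532, 0.1539, 0.0382]
eef_rot: [2.35, -0.002, 0.003]
force: [0.1, -0.4, -1.8]
grip_width: 0.0636
t 21.05 q [ 0.589  0.662  1.634 -0.647  1.398  0.887] p [0.4532 0.1539 0.0382] F [ 0.1 -0.4 -1.8] g 0.0636
[[1.0, 0.001, 0.003], [0.003, -0.702, -0.712], [0.002, 0.712, -0.702]]
```

```bash
python3 -m inch '[0,-0.11,0.11,0,0,0,0,0,0,0,0,0,0,0,0,0,0,0,0,0,1,0,0,0,0,0,0,1,0,0,0,0,0,0,1,0,0,0,0,0,0,1,0,0,-1.5,0,0,0,1,0,0,-2.5,0,0,0,1,0,0,-2.5,0,0,0,1,0,0,-2.5,0,0,0,1,0,0,-2.5,0,0,0,1,0,0,0,0,0,0,1]'; python3 s.py
cat > c.py <<'E'
from h import *
c=cam('top'); im,D=ctrl.camera('top'); P=cloud(c,D); np.save('top2.npy',D); save('t6.png',im)
def q(n,x,y,r,z0,z1):
    m=(np.hypot(P[...,0]-x,P[...,1]-y)<r)&(P[...,2]>z0)&(P[...,2]<z1); p=P[m]
    print(n,len(p),np.round(cv2.minEnclosingCircle(p[:,:2].astype(np.float32))[0],4),cv2.minEnclosingCircle(p[:,:2].astype(np.float32))[1])
q('cup rim',.452,.168,.06,.074,.09); q('stamp',.652,-.1,.05,.072,.095)
# square: dark pixels inside the card
m=(abs(P[...,0]-.4808)<.045)&(abs(P[...,1]+.0468)<.045)&(P[...,2]>.028)&(im.sum(-1)<450)
for a in (0,):
    pass
d=(P[m][:,:2]-[.4808,-.0468])@np.array([[np.cos(.37),-np.sin(.37)],[np.sin(.37),np.cos(.37)]])
print(m.sum(), np.c_[d*1000].round(0).tolist() if m.sum()<80 else np.percentile(d,[2,50,98],axis=0))
E
python3 c.py
```

```text
time_s: 22.55
ee_pos: [0.453, 0.2371, 0.1183]
eef_rot: [2.351, -0.003, 0.004]
force: [-0.4, -0.1, -0.6]
grip_width: 0.0936
t 22.55 q [ 0.702  0.635  1.446 -0.579  1.624  0.839] p [0.453  0.2371 0.1183] F [-0.4 -0.1 -0.6] g 0.0936
[[1.0, 0.001, 0.006], [0.004, -0.704, -0.711], [0.003, 0.711, -0.704]]
cup rim 164 [0.453  0.1674] 0.03363623842597008
stamp 117 [ 0.6526 -0.1   ] 0.013063729740679264
1 [[-17.0, -23.0]]
```

```bash
python3 - <<'E'
from h import *
print(np.array(ctrl.camera_params('wrist')['mount']).round(3).tolist())
plan([.484,-.044,.24],Rl(0),12)
E
```

```text
[[1.0, -0.001, -0.001, 0.0], [0.001, 0.962, 0.273, -0.079], [0.0, -0.273, 0.962, -0.181], [0.0, 0.0, 0.0, 1.0]]
12 rows:
0.25,2.37,0.94,0.066,-0.0003,0.0002,1,0.25,2.43,0.78,0.066,-0.0003,0.0002,1,0.26,2.47,0.62,0.066,-0.0003,0.0002,1,0.26,2.51,0.46,0.066,-0.0003,0.0002,1,0.26,2.53,0.29,0.066,-0.0003,0.0002,1,0.26,2.55,0.12,0.066,-0.0003,0.0002,1,0.26,2.55,-0.04,0.066,-0.0003,0.0002,1,0.26,2.54,-0.21,0.066,-0.0003,0.0002,1,0.26,2.52,-0.38,0.066,-0.0003,0.0002,1,0.26,2.49,-0.54,0.066,-0.0003,0.0002,1,0.26,2.45,-0.71,0.066,-0.0003,0.0002,1,0.26,2.4,-0.87,0.066,-0.0003,0.0002,1
```

```bash
python3 -m inch '[0.25,2.37,0.94,0.066,0,0,1,0.25,2.43,0.78,0.066,0,0,1,0.26,2.47,0.62,0.066,0,0,1,0.26,2.51,0.46,0.066,0,0,1,0.26,2.53,0.29,0.066,0,0,1,0.26,2.55,0.12,0.066,0,0,1,0.26,2.55,-0.04,0.066,0,0,1,0.26,2.54,-0.21,0.066,0,0,1,0.26,2.52,-0.38,0.066,0,0,1,0.26,2.49,-0.54,0.066,0,0,1,0.26,2.45,-0.71,0.066,0,0,1,0.26,2.4,-0.87,0.066,0,0,1,0,0,0,0,0,0,1,0,0,0,0,0,0,1]'; python3 s.py
cat > d.py <<'E'
from h import *
for k in range(2):
    c=cam('wrist'); im,D=ctrl.camera('wrist')
    for r in ctrl.place_of('wrist','card_square')[:2]: print('sq',r['score'],np.round(r['centre']),ray(c,r['centre'],.034).round(4))
save('w7.png',im)
# rectify the card plane: 4 px per mm... 1 px = 0.25 mm, x right = world -y, y down = world -x
W,f,cx,cy=c; ctr=np.array([.483,-.045]); S=130
uv=[]
for du,dv in [(-60,-60),(60,-60),(60,60),(-60,60)]:
    w=np.array([ctr[0]-dv/1000,ctr[1]-du/1000,.034]); p=W[:3,:3].T@(w-W[:3,3]); uv.append([f*p[0]/p[2]+cx,f*p[1]/p[2]+cy])
H=cv2.getPerspectiveTransform(np.float32(uv),np.float32([[0,0],[480,0],[480,480],[0,480]]))
rec=cv2.warpPerspective(im,H,(480,480)); save('rec7.png',rec)
g=cv2.cvtColor(rec,cv2.COLOR_RGB2GRAY); b=cv2.adaptiveThreshold(g,255,0,cv2.THRESH_BINARY_INV,41,20)
cs,h=cv2.findContours(b,cv2.RETR_CCOMP,cv2.CHAIN_APPROX_SIMPLE)
for q in cs:
    (u,v),(w,hh),a=cv2.minAreaRect(q)
    if 40<min(w,hh)/4<115: print('rect mm',round(w/4,1),round(hh/4,1),round(a,1),'at',(ctr[0]-(v-240)/4000).round(4),(ctr[1]-(u-240)/4000).round(4))
E
python3 d.py
```

```text
time_s: 24.35
ee_pos: [0.4839, -0.0443, 0.2393]
eef_rot: [3.141, 0.0, 0.002]
force: [-0.0, -0.2, -0.5]
grip_width: 0.0942
t 24.35 q [-1.660e-01  1.300e-01  1.648e+00 -1.000e-03  1.364e+00 -1.680e-01] p [ 0.4839 -0.0443  0.2393] F [-0.  -0.2 -0.5] g 0.0942
[[1.0, 0.002, -0.0], [0.002, -1.0, -0.001], [-0.0, 0.001, -1.0]]
sq 0.83 [324. 181.] [ 0.4885 -0.0472  0.034 ]
sq 0.31 [447. 226.] [ 0.6609 -0.1127  0.034 ]
sq 0.81 [323. 178.] [ 0.488  -0.0429  0.034 ]
rect mm 54.4 54.3 68.9 at 0.4881 -0.0424
rect mm 50.2 50.2 68.6 at 0.4882 -0.0424
```

View pics/w7.png

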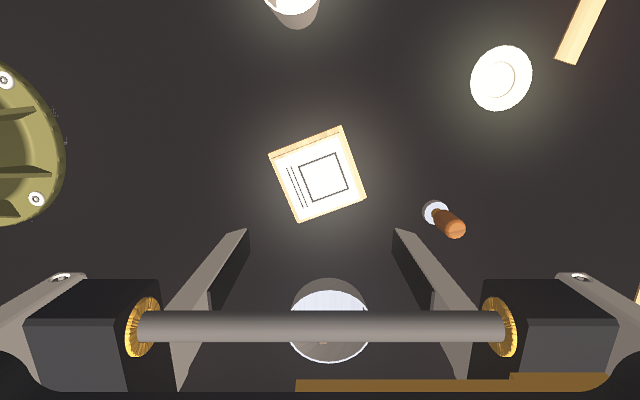

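Wrist view: card square at (323,178), i.e. world (0.488,-0.043), matching the detector and the contour. Stamp at (440,215). Going above the stamp.

```bash
python3 -m inch '[2,0.7,1.2,0,0,0,1,3,1,1.9,0,0,0,1,3.2,1.05,2.1,0,0,0,1,3.2,1.05,2.1,0,0,0,1,3,1,1.9,0,0,0,1,2.47,0.77,1.7,0,0,0,1,0,0,0,0,0,0,1,0,0,0,0,0,0,1]' 60; python3 s.py
python3 - <<'E'
from h import *
c=cam('wrist'); im,D=ctrl.camera('wrist'); save('w8.png',im)
for l,z in [('stamp_handle',.055),('stamp',0)]:
    for r in ctrl.place_of('wrist',l)[:1]: print(l,r['score'],np.round(r['centre']),ray(c,r['centre'],z).round(4))
P=cloud(c,D); m=(P[...,2]>.074)&(P[...,2]<.09)&(np.hypot(P[...,0]-.6526,P[...,1]+.1)<.03)&(D>0)
print(m.sum(),cv2.minEnclosingCircle(P[m][:,:2].astype(np.float32)))
m=(P[...,2]>.004)&(P[...,2]<.02)&(np.hypot(P[...,0]-.6526,P[...,1]+.1)<.03)&(D>0)
print(m.sum(),cv2.minEnclosingCircle(P[m][:,:2].astype(np.float32)))
E
```

```text
time_s: 25.55
ee_pos: [0.6531, -0.099, 0.1316]
eef_rot: [3.141, -0.001, 0.004]
force: [0.2, -0.1, 0.7]
grip_width: 0.0939
t 25.55 q [-0.206  0.607  1.254 -0.     1.279 -0.209] p [ 0.6531 -0.099   0.1316] F [ 0.2 -0.1  0.7] g 0.0939
[[1.0, 0.004, 0.001], [0.004, -1.0, -0.0], [0.001, 0.0, -1.0]]
stamp_handle 0.95 [321. 208.] [ 0.6542 -0.0996  0.055 ]
stamp 0.58 [318. 192.] [ 0.6515 -0.0992  0.    ]
717 ((0.6529332399368286, -0.09847420454025269), 0.013444440439343452)
410 ((0.6532915234565735, -0.09810208529233932), 0.01790510304272175)
```

```bash
python3 -m inch '[0,0,1.5,0,0,0,1,0,0,2.2,0,0,0,1,0,0,2.2,0,0,0,1,0,0,2.2,0,0,0,1,0,0,1.45,0,0,0,1,0,0,0,0,0,0,1,0,0,0,0,0,0,0,0,0,0,0,0,0,0,0,0,0,0,0,0,0,0,0,0,0,0,0,0,0,0,0,0,0,0,0,0,0,0,0,0,0,0,0,0,0,0,0,0,0]' 60; python3 s.py
```

```text
time_s: 27.32
ee_pos: [0.6535, -0.0997, 0.0358]
eef_rot: [3.141, -0.001, 0.003]
force: [-1.0, 0.0, 0.5]
grip_width: 0.0276
t 27.32 q [-0.207  0.712  1.32  -0.     1.108 -0.21 ] p [ 0.6535 -0.0997  0.0358] F [-1.   0.   0.5] g 0.0276
[[1.0, 0.003, 0.001], [0.003, -1.0, -0.0], [0.001, 0.0, -1.0]]
```

```bash
python3 -m inch '[0,0,-1,0,0,0,0,0,0,-2,0,0,0,0,0,0,-2,0,0,0,0,0,0,-1,0,0,0,0,-1,-0.34,0,0,0,0,0,-2,-0.68,0,0,0,0,0,-2.2,-0.74,0,0,0,0,0,-2.2,-0.74,0,0,0,0,0,-2.2,-0.74,0,0,0,0,0,-2.2,-0.74,0,0,0,0,0,-2.2,-0.74,0,0,0,0,0,-1.6,-0.54,0,0,0,0,0,-0.95,-0.31,0,0,0,0,0,0,0,0,0,0,0,0,0,0,0,0,0,0,0]'; python3 s.py
python3 - <<'E'
from h import *
c=cam('wrist'); im,D=ctrl.camera('wrist'); save('w9.png',im)
P=cloud(c,D)
for l,z in [('card_square',.034),('stamp_face',.06)]:
    for r in ctrl.place_of('wrist',l)[:1]: print(l,r['score'],np.round(r['centre']),ray(c,r['centre'],z).round(4))
E
```

```text
time_s: 29.2
ee_pos: [0.4881, -0.0446, 0.0956]
eef_rot: [3.141, -0.001, 0.003]
force: [0.2, 0.4, -0.9]
grip_width: 0.026
t 29.2 q [-0.166  0.293  1.806 -0.     1.04  -0.169] p [ 0.4881 -0.0446  0.0956] F [ 0.2  0.4 -0.9] g 0.026
[[1.0, 0.003, 0.001], [0.003, -1.0, -0.0], [0.001, 0.0, -1.0]]
card_square 0.81 [321. 208.] [ 0.4889 -0.0407  0.034 ]
stamp_face 0.59 [321. 222.] [ 0.4886 -0.0438  0.06  ]
```

View pics/w9.png

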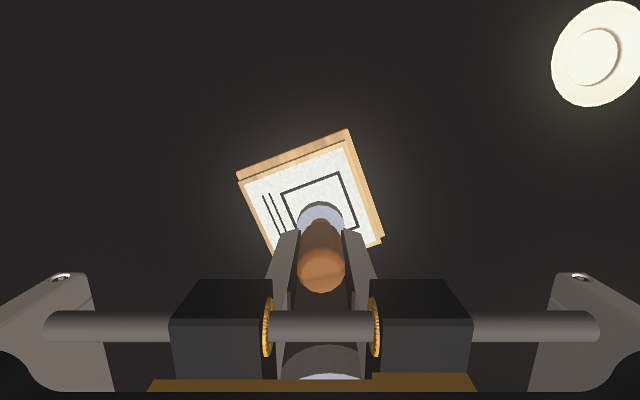

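Stamp held over the square, face at (321,215), upright. Lowering to just above the card.

```bash
python3 -m inch '[0,-0.12,1,0,0,0,0,0,0,0.9,0,0,0,0,0,0,0.4,0,0,0,0,0,0,0,0,0,0,0,0,0,0,0,0,0,0]'; python3 s.py; python3 -m inch '[0,0,0.1,0,0,0,0,0,0,0.1,0,0,0,0,0,0,0.1,0,0,0,0,0,0,0.1,0,0,0,0,0,0,0,0,0,0,0,0,0,0,0,0,0,0]'; python3 s.py
```

```text
time_s: 29.98
ee_pos: [0.4879, -0.0433, 0.0728]
eef_rot: [3.141, -0.002, 0.003]
force: [-0.1, 0.2, -1.8]
grip_width: 0.0262
t 29.98 q [-0.163  0.327  1.824 -0.     0.989 -0.166] p [ 0.4879 -0.0433  0.0728] F [-0.1  0.2 -1.8] g 0.0262
[[1.0, 0.003, 0.002], [0.003, -1.0, -0.0], [0.002, 0.0, -1.0]]
time_s: 30.72
ee_pos: [0.4879, -0.0433, 0.0688]
eef_rot: [3.141, -0.001, 0.003]
force: [-2.6, 0.2, 5.0]
grip_width: 0.0261
t 30.73 q [-0.163  0.333  1.827 -0.     0.98  -0.166] p [ 0.4879 -0.0433  0.0688] F [-2.6  0.2  5. ] g 0.0261
[[1.0, 0.003, 0.001], [0.003, -1.0, -0.0], [0.001, 0.0, -1.0]]
```

```bash
python3 -m inch '[0,0,0.05,0,0,0,0,0,0,0.05,0,0,0,0,0,0,0.03,0,0,0,0,0,0,0,0,0,0,0,0,0,0,0,0,0,0]'; python3 s.py
```

```text
time_s: 31.35
ee_pos: [0.4879, -0.0433, 0.0678]
eef_rot: [3.141, -0.002, 0.003]
force: [-4.1, 0.1, 11.1]
grip_width: 0.0261
t 31.35 q [-0.163  0.335  1.828 -0.     0.978 -0.166] p [ 0.4879 -0.0433  0.0678] F [-4.1  0.1 11.1] g 0.0261
[[1.0, 0.003, 0.002], [0.003, -1.0, -0.0], [0.002, 0.0, -1.0]]
```

```bash
python3 -m inch '[0,0,0.04,0,0,0,0,0,0,0,0,0,0,0,0,0,0,0,0,0,0,0,0,0,0,0,0,0,0,0,0,0,0,0,0,0,0,0,0,0,0,0,0,0,0,0,0,0,0,0,0,0,0,0,0,0,0,0,0,0,0,0,0,0,0,0,0,0,0,0]'; python3 s.py; python3 -m inch '[0,0,-0.1,0,0,0,0,0,0,-0.2,0,0,0,0,0,0,-0.3,0,0,0,0,0,0,-1,0,0,0,0,0,0,-1.5,0,0,0,0,0,0,0,0,0,0,0]'; python3 s.py
python3 - <<'E'
from h import *
c=cam('wrist'); im,D=ctrl.camera('wrist'); save('w10.png',im[100:300,220:420].repeat(2,0).repeat(2,1))
E
```

```text
time_s: 32.6
ee_pos: [0.4879, -0.0433, 0.0676]
eef_rot: [3.141, -0.002, 0.003]
force: [-5.4, 0.3, 12.9]
grip_width: 0.0259
t 32.6 q [-0.163  0.335  1.828 -0.     0.977 -0.166] p [ 0.4879 -0.0433  0.0676] F [-5.4  0.3 12.9] g 0.0259
[[1.0, 0.003, 0.002], [0.003, -1.0, -0.0], [0.002, 0.0, -1.0]]
time_s: 33.35
ee_pos: [0.4885, -0.0433, 0.0994]
eef_rot: [3.141, -0.004, 0.003]
force: [0.8, -0.8, -2.3]
grip_width: 0.0263
t 33.35 q [-0.163  0.287  1.804 -0.     1.046 -0.166] p [ 0.4885 -0.0433  0.0994] F [ 0.8 -0.8 -2.3] g 0.0263
[[1.0, 0.003, 0.004], [0.003, -1.0, -0.001], [0.004, 0.001, -1.0]]
```

View pics/w10.png

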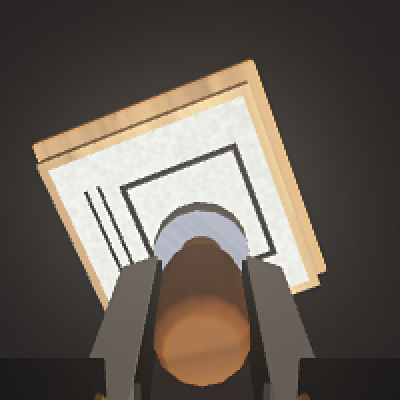

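Held about 14.5 N for over a second, then lifted straight off. Returning the stamp to its bench spot.

```bash
python3 -m inch '[1,0.34,0,0,0,0,0,2,0.68,0,0,0,0,0,2.2,0.75,0,0,0,0,0,2.2,0.75,0,0,0,0,0,2.2,0.75,0,0,0,0,0,2.2,0.75,0,0,0,0,0,2.2,0.75,0,0,0,0,0,1.6,0.55,0,0,0,0,0,0.9,0.32,0,0,0,0,0,0,0,0,0,0,0,0,0,0,1.5,0,0,0,0,0,0,2.0,0,0,0,0,0,0,1.5,0,0,0,0,0,0,0.9,0,0,0,0,0,0,0.3,0,0,0,0,0,0,0,0,0,0,0,0,0,0,0,0,0,0]'; python3 s.py
```

```text
time_s: 35.52
ee_pos: [0.6533, -0.0992, 0.0366]
eef_rot: [3.141, -0.002, 0.003]
force: [-0.5, 0.1, -1.3]
grip_width: 0.0261
t 35.52 q [-0.206  0.71   1.322 -0.     1.108 -0.209] p [ 0.6533 -0.0992  0.0366] F [-0.5  0.1 -1.3] g 0.0261
[[1.0, 0.003, 0.002], [0.003, -1.0, -0.0], [0.002, 0.0, -1.0]]
```

```bash
python3 -m inch '[0,0,0.05,0,0,0,0,0,0,0.03,0,0,0,0,0,0,0,0,0,0,0]'; python3 s.py; python3 -m inch '[0,0,0,0,0,0,0.5,0,0,0,0,0,0,1,0,0,0,0,0,0,1,0,0,0,0,0,0,1,0,0,0,0,0,0,1,0,0,-1.5,0,0,0,1,0,0,-2.5,0,0,0,1,0,0,-2.5,0,0,0,1,0,0,-2.5,0,0,0,1,0,0,-2.5,0,0,0,1,-2,0,-2.5,0,0,0,1,-3,0,0,0,0,0,1,-3,0,0,0,0,0,1,0,0,0,0,0,0,1,0,0,0,0,0,0,1]'; python3 s.py
python3 c.py
python3 - <<'E'
from h import *
D=np.load('top2.npy'); P=cloud(cam('top'),D); im=cv2.imread('pics/t6.png'); cv2.imwrite('pics/t7.png',im[110:310,130:530].repeat(2,0).repeat(2,1))
for n,x,y,z0,z1 in [('jar',.387,.387,.06,.09),('flask',.697,.342,.1,.14),('petri',.7155,.081,.008,.02),('stampfoot',.6533,-.099,.005,.02)]:
    p=P[(np.hypot(P[...,0]-x,P[...,1]-y)<.06)&(P[...,2]>z0)&(P[...,2]<z1)]
    print(n,len(p),cv2.minEnclosingCircle(p[:,:2].astype(np.float32)) if len(p) else '')
E
```

```text
time_s: 35.9
ee_pos: [0.6532, -0.0992, 0.0357]
eef_rot: [3.141, -0.002, 0.003]
force: [-1.4, 1.4, 2.5]
grip_width: 0.0262
t 35.9 q [-0.206  0.711  1.322 -0.     1.107 -0.209] p [ 0.6532 -0.0992  0.0357] F [-1.4  1.4  2.5] g 0.0262
[[1.0, 0.003, 0.002], [0.003, -1.0, -0.0], [0.002, 0.0, -1.0]]
time_s: 37.78
ee_pos: [0.5735, -0.0994, 0.1761]
eef_rot: [3.141, -0.003, 0.003]
force: [0.3, 0.1, 0.3]
grip_width: 0.0939
t 37.77 q [-0.235  0.394  1.465  0.     1.28  -0.238] p [ 0.5735 -0.0994  0.1761] F [0.3 0.1 0.3] g 0.0939
[[1.0, 0.003, 0.003], [0.003, -1.0, -0.001], [0.003, 0.001, -1.0]]
cup rim 165 [0.4531 0.1674] 0.033643241971731186
stamp 92 [ 0.6528 -0.0992] 0.012727489694952965
3639 [[-0.03085156 -0.04243221]
 [-0.00068749  0.01245452]
 [ 0.04060479  0.04911191]]
jar 557 ((0.38708221912384033, 0.38757359981536865), 0.026876196265220642)
flask 156 ((0.6969488859176636, 0.3418087661266327), 0.013104166835546494)
petri 593 ((0.7153449654579163, 0.08136145770549774), 0.039405904710292816)
stampfoot 97 ((0.6530535817146301, -0.08528053015470505), 0.050412826240062714)
```

View pics/t7.png

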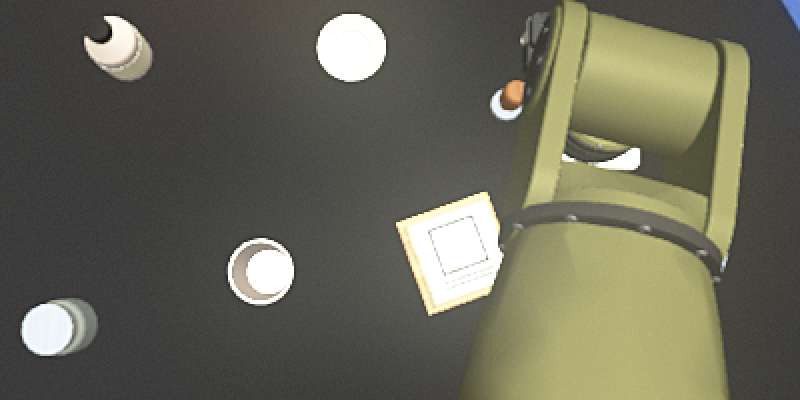

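Beaker is upright and empty at (260,271), the stamp stands upright at (508,98), and the bystanders haven't moved. The arm is clear, so I'm handing in.

```bash
python3 -c "
from station import ctrl
print(ctrl.hand_in())"
```

```text
the job is handed in; nothing more can be done
None
```

I poured all seven stones into the dish with the lip about 50 mm above the bench. I stood the empty beaker back upright, pressed the stamp on the square, lifted it straight off and stood it back on the bench. The job went in at about 38 s of the 69 s; the station gave no verdict.

- **Stones:** After the pour, the top view showed seven stones in the dish and an empty beaker. The arm hid the dish in the last picture, so I did not count them again at the end.
- **Beaker:** The last picture shows it upright, with its rim centre within 2 mm of where it started.
- **Stamp press:** It held about 13–15 N (wrist reading plus the stamp's weight) for just over a second. The stamp was upright and about 1–3 mm from the measured centre of the square. No mark shows on the card in the pictures, and the wrist read a side force of about 5 N, but the stamp did not move.
- **Stamp standing:** Its top centre is within 1 mm of its starting point. My depth fit on its foot failed because other points got into it, so that it is upright rests on the top fit and the picture.
- **Jar, bottle and plate:** All three are within 1 mm of their starting positions, and the gripper is open and clear of everything.

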